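# Lay an iron find on the inspection station and set its selector

## Robot

A 6-joint arm with a two-finger parallel gripper is mounted at the origin on the work surface. World frame = base frame: x ahead of the robot, y to its left, z up, the work surface at z = 0. Lengths are in m, angles in rad, forces in N, time in s.
With the tool pointing down it reaches from about 0.275 to 0.825 m from the base axis. Payload 5.2 kg.
Tool frame: the origin (TCP) lies midway between the tips of the shut fingers; the grasp point (between the pads) lies 19 mm behind it; z points along the fingers, y is the line along which they close (so a half turn about z gives the same grasp; the last joint's range is limited). The gripper opens to 93 mm and grips with 3 to 60 N. Pads are 15 mm wide; open, the fingers measure 128 mm over their backs; the gripper's body (75 mm by 188 mm) begins 65 mm behind the grasp point.
Start: joints at [1.033, 0.259, 1.535, -0, 1.348, -0.203], TCP at [0.181, 0.519, 0.219] pointing down, gripper open.
Joint ranges: [-3.14, 3.14], [-0.91, 2.08], [0.19, 2.58], [-1.22, 4.36], [0.22, 2.71], [-3.12, 3.12]. Speed limits (rad/s): [2.57, 2.57, 3.14, 3.14, 3.14, 3.14].

## Interface

Orientations are given as a unit quaternion [w, x, y, z].
In Python, from plant import env, eyes, workorder gives the robot as it stands. Calls block until the motion is done:
- env.move_pose(position, orientation): joint-space move of the TCP to a pose.
- env.servo_line(position, frame=None, velocity=0.15, force_limit=None): straight line of the TCP; frame=None keeps the orientation; velocity is the mean speed in m/s. With force_limit (N) it stops when the force on the tool has changed by that much, and returns True; else False.
- env.move_j(angles): joint-space move.
- env.set_gripper(opening): opening from 0.0 (shut) to 1.0 (fully open); the grip force is fixed at half the most; returns when the fingers have stopped.
- env.pause(seconds).
- env.solve_ik(position, orientation): joint angles nearest the present ones, or None.
- env.state(): the state.
- eyes.camera(name): name is "side" or "top"; returns (picture, depth): 480x640x3 uint8, red, green, blue; 480x640 float32, m along the optical axis (not along the pixel's ray), 0 where there is no reading.
- eyes.calibration(name): a dict with "camera_matrix" (3x3 intrinsics, pixels), "eye" and "orientation" of the camera in the world. Camera axes: x right, y down, z forward; pixel columns grow to the right and rows downward; lengths in m; the calibration is good to about 2 mm. A picture is of the moment at which its call begins. calibration takes no time and is no camera call.
A pose or a line that the arm cannot do raises env.PlanningError and nothing moves.
- workorder.finish_job(): hands the job in; it is judged then, once.
The state is a dict: "t": time; "joints": joint angles; "qd": joint speeds; "joint_torque": joint torques, N m; "eef_pos": TCP position; "tcp_rot": TCP orientation; "ft_force": force on the tool from outside, world axes, zero at the start; "ft_torque": the same for the moment, N m; "finger_gap": opening from 0.0 (shut) to 1.0 (fully open); "finger_force": force on a finger pad.
Only numpy, scipy, OpenCV 4.12 (cv2) and the standard library are available. Lean on these libraries where they do the work, as an engineer would, in place of code of your own. Each camera call takes 0.05 s, during which the arm holds its last target. There are 200 camera calls.

## Task

Pick up the corroded iron blade from its sheet of paper with a light grip, set it down softly on the white stage of the inspection station, lengthwise inside the frame drawn there, and let go. Then turn the selector knob on the station's sloping panel until its pointer clicks in at the mark with two dots. The blade is brittle, so do not squeeze, press or drop it, and leave the other things on the bench where they are.

Things in the scene. Friction and masses are not known exactly. Their poses are not given: they have to be found in the camera images.
- find: Brittle rust-brown iron knife blade lying flat on a sheet of paper, 112 mm long along its x, 140 g. Middle part 62 mm long, 26 mm wide (y), 14 mm thick; at -x a tang 14 mm wide, at +x a tip 15 mm wide, both 12 mm thick. Origin: underside of the middle part, about mid-length. Grip it lightly across its width (under 40 N a finger).
- station: Grey fixed inspection station, origin at the centre of its underside; z up, x to its back, y to its left end seen from its front (the robot's side). From y -165 to -5 mm (x -75 to 75 mm) it is a flat white stage 45 mm high. From y 16 to 142 mm (same x) it is a console: 100 mm high at y 16 to 28 mm, next to the stage, with a panel sloping down 35 degrees to 20 mm at y = 142 mm.
- stage_centre (a point): Centre of the frame on the stage's top face, 45 mm above the bench; axes as the station's. The frame, drawn by four thin black corner angles, is 145 mm long (along y) and 50 mm wide (along x); the blade must lie inside it, along y, either end first.
- dial (a point): The point where the selector's axis leaves the sloping panel, 60 mm above the bench. z: out of the panel (35 degrees from vertical, leaning to the station's y), x: up the slope (to the stage), y: the station's x. Around it on the panel are four marks, 34 to 56 mm out: in clockwise order, seen from outside, a ring, one dot, two dots, three dots (dots in radial rows).
- selector (a joint): Angle of the black selector knob (rad), growing clockwise seen from outside the panel. It clicks in at 0, 0.6, 1.2 and 1.8 (ring, 1, 2, 3 dots); about 0.06 N m passes a click. A disc of radius 24 mm up to 10 mm above the panel carries a grip bar 46 x 14 mm reaching 39 mm above the panel, a white pointer line on one half. Pointer angle from the dial's x towards its y: 0.9 minus the joint value.
- jar: Closed glass jar, bystander, 54 mm across, 65 mm high; origin at the centre of its underside.
- bottle: Black bottle, bystander, 60 mm across, 170 mm high; origin at the centre of its underside.
- brush: Brush lying on the bench, bystander, along its x; origin under its middle.
- sherd: Flat clay potsherd, bystander, 75 x 50 x 9 mm; origin at the centre of its underside.
Not all that is in view belongs to the job. Several things have the shape of the find; the one meant has the colours described above.

How it is judged:
By the outcome, as a careful person would: the job done as asked, in the order asked, and still so for the second after the job is handed in, with the robot touching nothing.
It also fails if it takes over 48 s, if anything falls off the work surface, if the arm or the gripper's body presses on something with over 40 N, if the wrist force passes 120 N, or if a joint passes its speed limit or range.

## Working session

There is one attempt and no reset: what is moved stays moved. The work goes in short steps, each a Python script; the robot and the scene stay as the last script left them, time stands still between calls to the robot, and variables do not carry over. Pictures are saved under pics/ and viewed, at most 10 in all, crops included, and the job is handed in when it is done.

```bash
ls; mkdir -p pics; cat > h.py <<'E'
import numpy as np, cv2
from scipy.spatial.transform import Rotation as R
from plant import env, eyes, workorder
def snap(n):
    p,d=eyes.camera(n); np.savez('last_%s.npz'%n,p=p,d=d); return p,d
def load(n):
    f=np.load('last_%s.npz'%n); return f['p'],f['d']
def cal(n):
    c=eyes.calibration(n); K=np.array(c['camera_matrix']); o=np.array(c['orientation'])
    Rm=R.from_quat(o,scalar_first=True).as_matrix() if o.size==4 else o
    return K,np.array(c['eye']),Rm
def ray(n,uv,z):
    K,e,Rm=cal(n); uv=np.atleast_2d(uv).astype(float)
    d=(Rm@np.linalg.inv(K)@np.c_[uv,np.ones(len(uv))].T).T
    return e+d*((z-e[2])/d[:,2])[:,None]
def proj(n,P):
    K,e,Rm=cal(n); q=(K@Rm.T@(np.atleast_2d(P)-e).T).T; return q[:,:2]/q[:,2:]
def cloud(n,d):
    K,e,Rm=cal(n); v,u=np.mgrid[:480,:640]
    c=np.stack([(u-K[0,2])/K[0,0]*d,(v-K[1,2])/K[1,1]*d,d],-1)
    return c@Rm.T+e
def save(p,f): cv2.imwrite('pics/'+f,p[...,::-1])
E
python3 - <<'E'
from h import *
for n in('top','side'):
    p,d=snap(n); save(p,n+'0.png'); K,e,Rm=cal(n); print(n,K.tolist(),e,Rm.round(3).tolist(),(d==0).mean())
s=env.state(); print(s['t'],s['eef_pos'],s['tcp_rot'],s['finger_gap'])
E
```

```text
pics
top [[441.72825840815125, 0.0, 313.9795197180621], [0.0, 441.72825840815125, 240.78248483390752], [0.0, 0.0, 1.0]] [0.49076844 0.03926952 1.10227055] [[-0.028, -0.996, 0.085], [-0.999, 0.026, -0.027], [0.025, -0.086, -0.996]] 0.004000651041666667
side [[468.69488277663754, 0.0, 330.7579598114167], [0.0, 468.69488277663754, 241.99449293475203], [0.0, 0.0, 1.0]] [ 0.06456794 -0.5760281   0.76865845] [[0.782, -0.411, 0.468], [-0.623, -0.515, 0.589], [-0.001, -0.753, -0.659]] 0.003948567708333333
0.1 [0.18043403 0.51902051 0.21787767] [-3.15821872e-04  1.66636544e-01  9.86018017e-01 -7.95242993e-04] 1.000715063400447
```

View pics/top0.png

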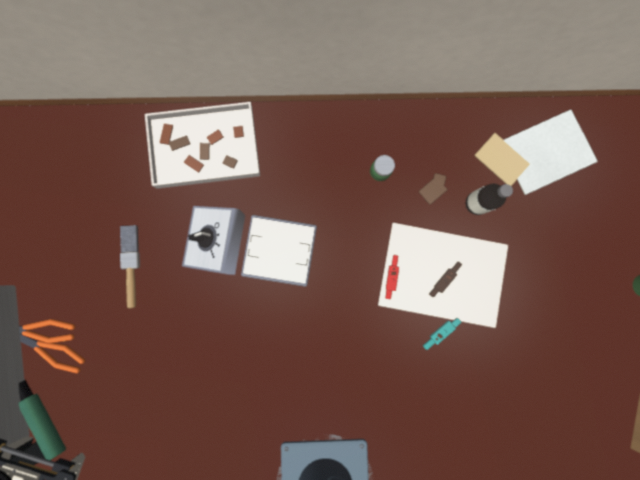

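View pics/side0.png

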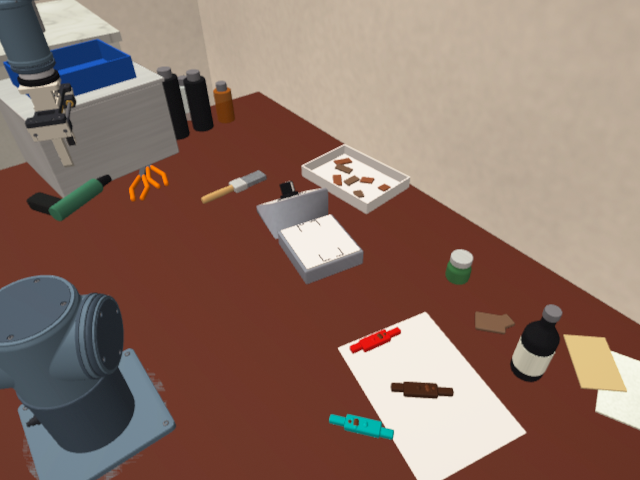

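The top view shows three blade shapes: red (392,277), dark rust-brown (446,279) and teal (442,333). The brown one on the paper fits the description. The station is at (205–315, 205–285), with the stage frame centred near (279,250) and the knob near (205,238). I'll confirm with a crop and measure.

```bash
cat > m.py <<'E'
from h import *
def blade(n,p,z,box):
    x0,x1,y0,y1=box; m=np.zeros((480,640),np.uint8)
    m[y0:y1,x0:x1]=(p[y0:y1,x0:x1].max(-1)<110)*255
    c=max(cv2.findContours(m,0,cv2.CHAIN_APPROX_NONE)[0],key=cv2.contourArea)
    P=ray(n,c.reshape(-1,2),z)[:,:2]
    r=cv2.minAreaRect(P.astype(np.float32)*1000); b=cv2.boxPoints(r)
    e=max(b[1]-b[0],b[2]-b[1],key=np.linalg.norm)
    return np.array(r[0])/1000,r[1],np.degrees(np.arctan2(e[1],e[0]))%180,m
E
python3 - <<'E'
from m import *
pt,dt=load('top'); ps,ds=load('side')
print(blade('top',pt,.010,(424,468,255,305))[:3]); print(blade('side',ps,.010,(385,460,375,405))[:3])
Ct=cloud('top',dt);print('blade z',Ct[279,446],'paper z',Ct[300,470],'bench',Ct[360,300])
# stage white
for n,p,seed in(('top',pt,(279,240)),('side',ps,(318,240))):
    m=np.uint8((p.min(-1)>200)*255); k,l=cv2.connectedComponents(m); mm=np.uint8(l==l[seed[1],seed[0]])
    c=max(cv2.findContours(mm,0,1)[0],key=cv2.contourArea)
    P=ray(n,cv2.convexHull(c).reshape(-1,2),.045)[:,:2]
    r=cv2.minAreaRect(P.astype(np.float32)*1000);b=cv2.boxPoints(r);print(n,'stage',r,b.round(1).tolist())
    h=cv2.drawContours(np.zeros_like(mm),[cv2.convexHull(c)],-1,1,-1); h=cv2.erode(h,np.ones((7,7)))
    v,u=np.where((h>0)&(p.max(-1)<150)); Q=ray(n,np.c_[u,v],.045)[:,:2]
    r=cv2.minAreaRect(Q.astype(np.float32)*1000);print(n,'frame',r,cv2.boxPoints(r).round(1).tolist())
up=lambda a,k:cv2.resize(a,None,fx=k,fy=k,interpolation=cv2.INTER_CUBIC)
a=up(pt[195:295,175:325],5)[:500,:750]
save(a,'st.png'); b=up(pt[240:350,375:475],5); save(b,'bl.png')
E
```

```text
(array([ 0.47967172, -0.31436975]), (21.057384490966797, 103.73507690429688), np.float32(137.4637))
(array([ 0.47979779, -0.3165975 ]), (29.162851333618164, 109.95468139648438), np.float32(137.59418))
blade z [ 0.48069312 -0.31265361  0.01868169] paper z [ 0.42685506 -0.3747985   0.0040188 ] bench [0.2937246  0.05167971 0.00212286]
top stage ((561.8699951171875, 96.13374328613281), (149.88934326171875, 135.5701446533203), 79.04592895507812) [[481.1000061035156, 35.400001525878906], [614.2000122070312, 9.699999809265137], [642.7000122070312, 156.8000030517578], [509.6000061035156, 182.60000610351562]]
top frame ((0.0, 0.0), (0.0, 0.0), 0.0) [[0.0, 0.0], [0.0, 0.0], [0.0, 0.0], [0.0, 0.0]]
side stage ((562.9852905273438, 96.57195281982422), (150.2845458984375, 136.30386352539062), 79.15494537353516) [[481.8999938964844, 35.599998474121094], [615.7999877929688, 9.899999618530273], [644.0999755859375, 157.5], [510.20001220703125, 183.1999969482422]]
side frame ((0.0, 0.0), (0.0, 0.0), 0.0) [[0.0, 0.0], [0.0, 0.0], [0.0, 0.0], [0.0, 0.0]]
```

View pics/bl.png

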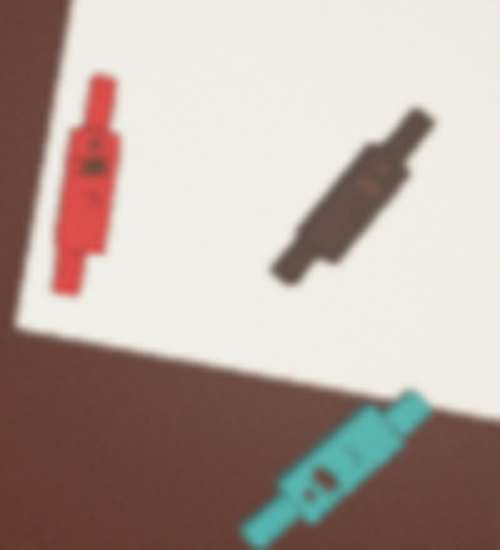

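View pics/st.png

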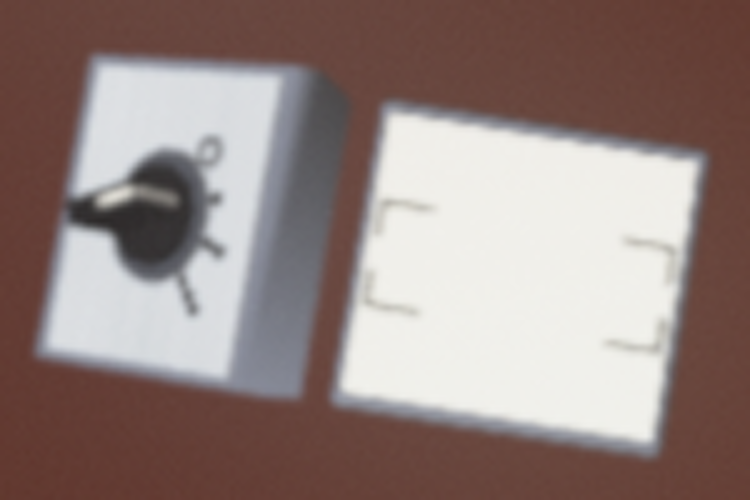

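The brown rust-coloured blade with orange specks is confirmed as the find. It lies at crop (352,198), about (445,280) in the full picture. In the station crop, the frame corners are at (380,203), (672,247), (655,350) and (367,300). The ring is at (208,150), two dots at (210,245) and three dots at (190,295). Next I'll check the station pose and the knob's current angle.

```bash
cat >> h.py <<'E'
YAW=np.radians(79.1-90); Rs=R.from_euler('z',YAW).as_matrix()
SC=np.array([.5624,.0964,.045]); ST=SC+Rs@[0,.085,0]; ST[2]=0
DI=ST+Rs@[0,.085,.060]
a35=np.radians(35)
n_=Rs@[0,np.sin(a35),np.cos(a35)]; ux=Rs@[0,-np.cos(a35),np.sin(a35)]; uy=Rs@[1,0,0]
E
python3 - <<'E'
from h import *
p,d=load('top')
f=np.array([[380,203],[672,247],[655,350],[367,300]])/5+[175,195]
print('frame',ray('top',f,.045).round(4).tolist(),ray('top',f,.045).mean(0),'SC',SC)
print('DI',DI,'marks px(crop)')
T=lambda P,n='top':((proj(n,P)-[175,195])*5).round().tolist()
for q in(0,.6,1.2,1.8):
    a=.9-q; dr=np.cos(a)*ux+np.sin(a)*uy
    print(q,'mark',T([DI+.045*dr]),'ptr tip/centre/tail',T([DI+n_*.039+s*.023*dr for s in(1,0,-1)]))
# depth: bar top
C=cloud('top',d); q=(C-DI); h=q@n_; r=np.hypot(q@ux,q@uy); sel=(h>.03)&(h<.05)&(r<.03)
P=np.c_[(q@ux)[sel],(q@uy)[sel]]; print(len(P),P.mean(0)); 
c=p[sel]; w=c.min(-1)>120; b=P-P.mean(0); print('axis',np.degrees(np.arctan2(*np.linalg.svd(b,full_matrices=False)[2][0][::-1])),'white',P[w].mean(0) if w.any() else None)
s,_=load('side'); c=proj('side',[DI])[0].astype(int); print(c)
save(cv2.resize(s[c[1]-60:c[1]+40,c[0]-50:c[0]+70],None,fx=5,fy=5,interpolation=cv2.INTER_CUBIC),'sd.png')
O=(c-[50,60]);
for q in(0,.6,1.2,1.8):
    a=.9-q; dr=np.cos(a)*ux+np.sin(a)*uy
    print(q,((proj('side',[DI+n_*.039+s*.023*dr for s in(1,0,-1)])-O)*5).round().tolist())
E
```

```text
frame [[0.5976, 0.1612, 0.045], [0.5728, 0.0218, 0.045], [0.5236, 0.0313, 0.045], [0.5512, 0.1681, 0.045]] [0.56132209 0.09558437 0.045     ] SC [0.5624 0.0964 0.045 ]
DI [0.59454623 0.26333298 0.06      ] marks px(crop)
0 mark [[214.0, 142.0]] ptr tip/centre/tail [[124.0, 161.0], [95.0, 197.0], [67.0, 233.0]]
0.6 mark [[228.0, 191.0]] ptr tip/centre/tail [[131.0, 186.0], [95.0, 197.0], [61.0, 208.0]]
1.2 mark [[218.0, 248.0]] ptr tip/centre/tail [[125.0, 216.0], [95.0, 197.0], [66.0, 179.0]]
1.8 mark [[186.0, 291.0]] ptr tip/centre/tail [[109.0, 239.0], [95.0, 197.0], [82.0, 157.0]]
108 [ 0.0053613  -0.00063301]
axis -162.12256986310365 white [0.01102814 0.0036685 ]
[289 196]
0 [[270.0, 220.0], [229.0, 231.0], [189.0, 242.0]]
0.6 [[254.0, 224.0], [229.0, 231.0], [205.0, 237.0]]
1.2 [[230.0, 231.0], [229.0, 231.0], [229.0, 230.0]]
1.8 [[205.0, 238.0], [229.0, 231.0], [253.0, 224.0]]
```

View pics/sd.png

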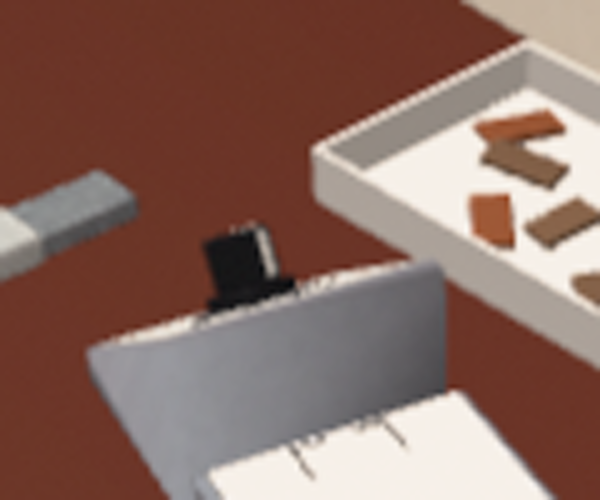

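The pointer is at one dot, about 0.6: the bar's tip sits at crop (130,188) against a predicted (131,186). So the turn needed is +0.6. Next I'll plan the joint angles and pick the blade.

```bash
cat >> h.py <<'E'
def ori(z,y):
    z=np.array(z,float);y=np.array(y,float); M=np.c_[np.cross(y,z),y,z]
    return R.from_matrix(M).as_quat(scalar_first=True)
def down(deg): t=np.radians(deg); return ori([0,0,-1],[np.cos(t),np.sin(t),0])
def knob(q,s=1):
    a=.9-q; return ori(-n_,s*(-np.sin(a)*ux+np.cos(a)*uy))
B=np.array([.4797,-.3155,0])
E
python3 - <<'E'
from h import *
ok=lambda P,o:(lambda j:None if j is None else np.round(j,2))(env.solve_ik(P,o))
for d in(47.5,227.5): print(d,ok(B+[0,0,.2],down(d)),ok(B+[0,0,.004],down(d)))
for d in(-10.9,169.1): print(d,ok(SC+[0,0,.15],down(d)),ok(SC,down(d)))
for s in(1,-1):
    for q in(.55,.6,1.2,1.3): print(s,q,ok(DI+n_*.014,knob(q,s)),ok(DI+n_*.1,knob(q,s)))
E
```

```text
47.5 [-0.78  0.31  1.5  -0.    1.32 -1.61] [-0.78  0.53  1.72 -0.    0.9  -1.61]
227.5 [-0.78  0.31  1.5  -0.    1.32  1.54] [-0.78  0.53  1.72 -0.    0.9   1.54]
-10.9 [-0.03  0.31  1.52 -0.    1.31  0.16] [-0.03  0.47  1.7  -0.    0.98  0.16]
169.1 [-0.03  0.31  1.52 -0.    1.31 -2.98] [-0.03  0.47  1.7  -0.    0.98 -2.98]
1 0.55 [ 0.5   0.86  1.05 -0.46  1.65  0.41] [ 0.55  0.88  0.83 -0.45  1.84  0.36]
1 0.6 [ 0.5   0.86  1.05 -0.46  1.65  0.46] [ 0.55  0.88  0.83 -0.45  1.84  0.41]
1 1.2 [ 0.5   0.86  1.05 -0.46  1.65  1.06] [ 0.55  0.88  0.83 -0.45  1.84  1.01]
1 1.3 [ 0.5   0.86  1.05 -0.46  1.65  1.16] [ 0.55  0.88  0.83 -0.45  1.84  1.11]
-1 0.55 [ 0.5   0.86  1.05 -0.46  1.65 -2.73] [ 0.55  0.88  0.83 -0.45  1.84 -2.78]
-1 0.6 [ 0.5   0.86  1.05 -0.46  1.65 -2.68] [ 0.55  0.88  0.83 -0.45  1.84 -2.73]
-1 1.2 [ 0.5   0.86  1.05 -0.46  1.65 -2.08] [ 0.55  0.88  0.83 -0.45  1.84 -2.13]
-1 1.3 [ 0.5   0.86  1.05 -0.46  1.65 -1.98] [ 0.55  0.88  0.83 -0.45  1.84 -2.03]
```

```bash
python3 - <<'E'
from h import *
env.move_pose(B+[0,0,.12],down(47.5)); 
env.set_gripper(.65)
print('hit',env.servo_line(B+[0,0,.03],velocity=.12), env.servo_line(B+[0,0,.004],velocity=.04,force_limit=5))
s=env.state(); print(s['t'],s['eef_pos'],s['ft_force'])
env.set_gripper(.15)
s=env.state(); print(s['t'],s['finger_gap'],s['finger_force'],s['ft_force'],s['eef_pos'])
zt=s['eef_pos'][2]; open('zt','w').write(str(zt))
env.servo_line(B+[0,0,.06],velocity=.06); env.pause(.1)
s=env.state(); print(s['t'],s['finger_gap'],s['finger_force'],s['ft_force'],s['eef_pos'])
p,d=snap('side'); c=proj('side',[s['eef_pos']])[0].astype(int)
save(cv2.resize(p[c[1]-60:c[1]+60,c[0]-80:c[0]+80],None,fx=4,fy=4),'grip.png')
E
```

```text
hit False False
5.65 [ 0.47979263 -0.31558066  0.00399144] [-0.57792971  0.68143576 -0.45302452]
6.3 0.27636033340701294 30.000218152999878 [0.05682556 0.07059332 0.93891569] [ 0.47971185 -0.31551138  0.00407687]
7.4833 0.2713796602867278 29.99963253736496 [ 0.48692853  0.21096632 -0.95833687] [ 0.47941832 -0.3152098   0.0594674 ]
```

View pics/grip.png

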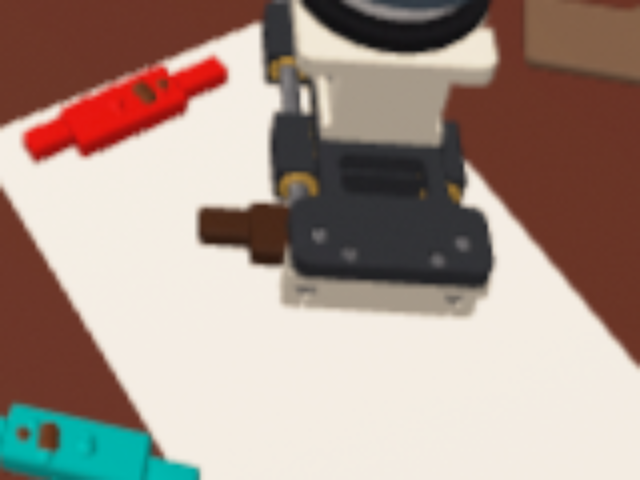

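The blade is held level at 30 N, with its end showing at crop (240,230). Now I'll place it.

```bash
python3 - <<'E'
from h import *
o=down(-10.9)
env.servo_line(B+[0,0,.13],velocity=.15)
env.move_pose(SC+[0,0,.10],o)
env.servo_line(SC+[0,0,.016],velocity=.1); env.pause(.1)
hit=env.servo_line(SC+[0,0,.001],velocity=.012,force_limit=2.5)
s=env.state(); print(s['t'],hit,s['eef_pos'],s['ft_force'],s['finger_gap'])
E
```

```text
11.725 True [0.56229983 0.09640446 0.04906406] [-0.16504786  0.16644302  5.64020463] 0.2773778421204838
```

```bash
python3 - <<'E'
from h import *
env.set_gripper(.6)
s=env.state(); print(s['t'],s['finger_gap'],s['ft_force'])
P=s['eef_pos']
env.servo_line(P+np.array([0,0,.10]),velocity=.12)
env.move_pose(DI+n_*.12,knob(.6))
s=env.state(); print(s['t'],s['eef_pos'])
p,d=snap('top'); q,_=snap('side')
a=p[195:295,175:325]; c=proj('side',[SC])[0].astype(int); b=q[c[1]-50:c[1]+50,c[0]-75:c[0]+75]
save(cv2.resize(np.vstack([a,b]),None,fx=3,fy=3,interpolation=cv2.INTER_CUBIC),'pl.png')
E
```

```text
12.425 0.6028151380555626 [-0.27959277  0.01719204  0.32877867]
14.3917 [0.60789719 0.3298008  0.15771953]
```

View pics/pl.png

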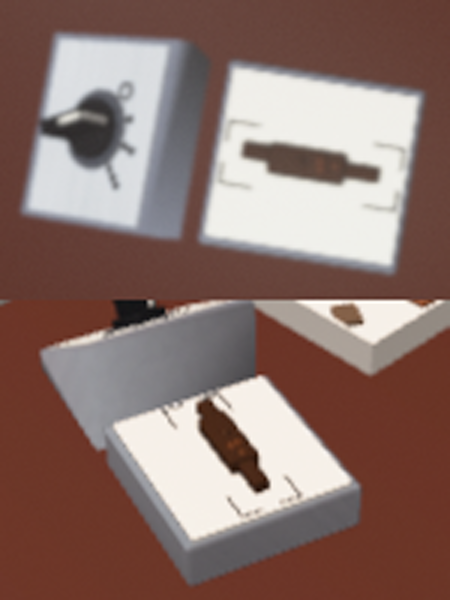

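The blade lies inside all four corner angles, lengthwise, at combined-crop (310,163) in the top view and (235,445) in the side view. The knob is untouched, so I'll turn it now.

```bash
python3 - <<'E'
from h import *
hit=env.servo_line(DI+n_*.05,velocity=.12), env.servo_line(DI+n_*.015,velocity=.05,force_limit=5)
s=env.state(); print(s['t'],hit,s['eef_pos']-DI-n_*.015)
env.set_gripper(0.0)
s=env.state(); print(s['t'],s['finger_gap'],s['finger_force'],s['ft_force'],s['ft_torque'])
if .1<s['finger_gap']<.25 and not hit[1]:
    for q in np.arange(.7,1.21,.1):
        env.servo_line(DI+n_*.015,frame=knob(q))
        s=env.state(); print(round(q,2),s['t'],s['ft_torque']@n_,np.linalg.norm(s['ft_force']),s['finger_gap'])
E
```

```text
16.075 (False, False) [1.79087720e-04 7.62012398e-05 1.84214543e-04]
16.8167 0.14457934437330047 29.99995082616806 [-5.33784988 -0.70271744  1.79207307] [-0.03908086  0.81052961 -0.51443556]
0.7 17.0667 0.06498652444896735 5.580441620499771 0.14786328206723484
0.8 17.3167 0.0688089779907336 6.761916370107696 0.14665173206078883
0.9 17.5667 0.01349956386240142 5.175830218169009 0.14635980051303144
1.0 17.8167 -0.02091114989041387 6.34933203286516 0.15158628187368067
1.1 18.0667 -0.010893628670784028 6.485542238291741 0.1450844393694548
1.2 18.3167 0.11250331722572204 6.071123406850218 0.15187525241069966
```

```bash
python3 - <<'E'
from h import *
env.pause(.2); env.set_gripper(.6)
env.servo_line(DI+n_*.13,velocity=.12)
env.move_pose(DI+n_*.13+[-.15,.1,.12],down(-10.9)); env.pause(.2)
s=env.state(); print(s['t'],s['eef_pos'],s['ft_force'])
p,d=snap('top'); q,_=snap('side')
C=cloud('top',d)-DI; h=C@n_; r=np.hypot(C@ux,C@uy); sel=(h>.03)&(h<.05)&(r<.03)
P=np.c_[(C@ux)[sel],(C@uy)[sel]]; b=P-P.mean(0); v=np.linalg.svd(b,full_matrices=False)[2][0]; print('axis deg',np.degrees(np.arctan(v[1]/v[0])),'want',np.degrees(-.3))
save(np.vstack([cv2.resize(p[195:295,175:325],None,fx=4,fy=4,interpolation=cv2.INTER_CUBIC)]),'k1.png')
for g in(.6,1.2):
    a=.9-g; dr=np.cos(a)*ux+np.sin(a)*uy; print(g,((proj('top',[DI+n_*.039+.023*dr,DI+n_*.039])-[175,195])*4).round())
E
```

```text
21.5333 [0.45946449 0.436157   0.28378116] [0.44806114 0.18651917 0.02548639]
axis deg -19.014313030587857 want -17.188733853924695
0.6 [[105. 149.]
 [ 76. 158.]]
1.2 [[100. 173.]
 [ 76. 158.]]
```

View pics/k1.png

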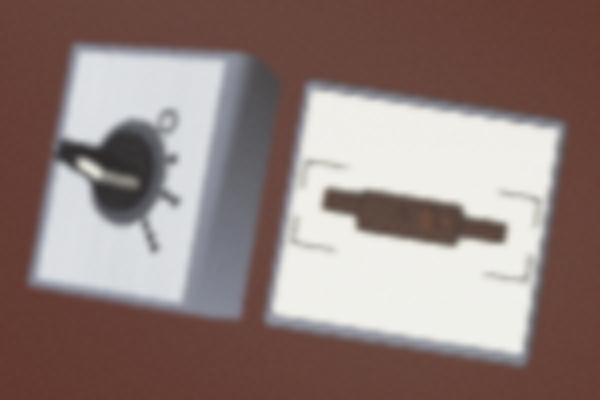

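The pointer line, with its tip at crop (100,173), sits at the two-dots mark as predicted. The blade is still inside the frame and the arm is clear.

```bash
python3 -c "
from plant import workorder
print(workorder.finish_job())"
```

```text
the job is handed in; nothing more can be done
None
```

The job is handed in: the blade lies lengthwise inside the frame on the stage, gripped at 30 N per finger and set down softly; the selector points at two dots, and the arm was clear at about 21.5 s.

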